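Load a round bar into the V-block against its end stop

ROBOT

A 6-joint arm with a two-finger parallel gripper is mounted at the origin on the work surface; the furniture and walls round the work are solid. World frame = base frame: x ahead of the robot, y to its left, z up, the work surface at z = 0. Lengths are in mm, angles in rad, forces in N, time in s.
With the tool pointing down it reaches from about 350 to 725 mm from the base axis. Payload 4.3 kg.
Tool frame: the origin (TCP) lies at the very end of the fingers, on their centre line; the grasp point (between the pads) lies 19 mm behind it; z points along the fingers, y is the line along which they close (so a half turn about z gives the same grasp; the last joint's range is limited). The gripper opens to 85 mm and grips with 20 to 120 N. Pads are 22 mm wide; open, the fingers measure 114 mm over their backs; the gripper's body (76 mm by 85 mm) begins 54 mm behind the grasp point. The pads swing forward as they close: fully open they stand 13 mm farther back than shut.
Start: joints at [1.083, 0.377, 0.081, 1.274, 0, 1.46], TCP at [212.115, 534.487, 209.429] pointing down, gripper open.
Joint ranges: [-2.72, 2.72], [-0.84, 1.66], [-1.02, 1.22], [-1.77, 2.12], [-1.37, 1.28], [-3.14, 3.14]. Speed limits (rad/s): [2.57, 2.57, 3.14, 3.14, 3.14, 3.14].

INTERFACE

Orientations are given as a 3x3 rotation matrix whose columns are the frame's x, y, z axes.
In Python, from rig import observe, read_camera, camera_params, close_job gives the robot as it stands.
- The arm moves only by the tool drive_tool, never from a script. Its argument "plan" is text: rows parted by semicolons, each of 4 numbers parted by spaces: the shift along the tool's x, y, z in mm, then the turn about the tool's z in degrees. In form: dx dy dz spin; .... A call has 1 to 5 rows; each row shifts and turns the commanded pose from where the row before left it, along the tool's axes as they then stand; what a row does not reach is not made up. A row lasts 1/10 s, in which the tool goes at most 50 mm and 8.59 degrees, less where a joint would pass 70% of its speed; a pose out of reach is approached as far as the arm can. A call with a gripper value outside its range is refused whole. "jaw" is the opening, from 0 (shut) to 1 (fully open), set as the call begins (left out, the last holds). The fingers move at their own pace and stop on an object; the grip force is fixed at half the most. Time passes only in rows, so rows that do not move let the fingers close. It gives the time, the measured TCP pose, the force, the opening and the grip force at its end, in the units of the state.
- observe(): the state, without advancing time (a new reading comes with each control period).
- read_camera(name): name is "side" or "top" or "wrist"; returns the picture (480x640x3 uint8, red, green, blue); there is no depth.
- camera_params(name): a dict with "fx", "fy", "cx", "cy" (pixels), "pose" (4x4, takes a point from camera to world coordinates). Camera axes: x right, y up, looking along -z (the intrinsics and any distortion apply to the point x, -y, -z); pixel columns grow to the right and rows downward; lengths in mm; the calibration is good to about 2 mm. The wrist camera is an equidistant fisheye: a pixel r from the principal point sees the ray r / f radians off the axis. A picture is of the moment at which its call begins: read the wrist's pose just before it. camera_params takes no time and is no camera call; for the wrist camera it gives the pose at the moment of the call.
- close_job(): hands the job in; it is judged then, once.
The state is a dict: "time": time; "joint_positions": joint angles; "joint_velocities": joint speeds; "joint_efforts": joint torques, N m; "position": TCP position; "ee_rot": TCP orientation; "contact_force": force on the tool from outside, world axes, zero at the start; "torque": the same for the moment, N m; "grip_width": opening from 0.0 (shut) to 1.0 (fully open); "grasp_force": force on a finger pad.
Only numpy, scipy, OpenCV 4.12 (cv2) and the standard library are available. Lean on these libraries where they do the work, as an engineer would, in place of code of your own. Each camera call takes 0.05 s, during which the arm holds its last target. There are 200 camera calls.

TASK

Lay the long aluminium bar in the groove of the V-block and slide it lengthwise under the sprung roller until its end is fully home against the end stop, seated on both flanks of the V. Lean on it with a steady 10 N or so at the stop for half a second, without ramming it (never above 18 N on the stop), then let go and leave it there. Leave the short stub where it stands.

Things in the scene. Friction and masses are not known exactly. Their poses are not given: they have to be found in the camera images.
- bar: the workpiece: plain round aluminium bar, 30 mm diameter, 110 mm long, about 0.2 kg (0.16 to 0.26), lying on the bench at the start. Origin at its centre (on its axis, mid length); its x axis runs along the bar; both ends are alike.
- fixture: steel V-block fixture bolted to the bench (fixed). Origin: centre of its underside; x along the groove from the entry end (x = -70 mm, nearest the robot) to the stop end, y across, z up. Grey flange 160 x 90 x 8 mm; block 140 mm long, 60 mm wide, its flat top lands at z = 33 mm.
- groove (a point): where a seated bar's axis passes the middle of the block: fixture x = 0, y = 0, z = 41.2 mm (axes as the fixture's). Ground and oiled. The 90 degree groove is 13 mm deep, 26 mm wide at the lands; a 30 mm bar resting on both flanks has its axis on this line and its top at z = 56.2 mm.
- roller_under (a point): lowest point of the roller: fixture x = 20, z = 55 mm. Free-turning, 24 mm diameter, sprung down with 5 N, rises 6 mm. Its bridge: x = 11 to 29, posts y = +-30 to +-37, top z = 100 mm. A bar pushed in meets it with its front end at x = 15 mm, needs some 3 to 9 N to get under, then drags with 1 to 6 N all the way to the stop.
- end_stop: adjustable end stop clamped across the block: steel plate 56 wide, 30 high, 10 thick (mm), immovable. Origin on the face the bar's end must touch, at groove centre and land height; axes as the fixture's. Set somewhere between fixture x = 34 and 50 mm. With the bar home, the bar's centre is at x = -55 mm in this frame.
- stub: short aluminium stub, 36 mm diameter, 50 mm high, standing on end; not to be used or moved. Origin at the centre of its underside.

How it is judged:
By the outcome, as a careful person would: the job done as asked, in the order asked, and still so for the second after the job is handed in, with the robot touching nothing.
It also fails if it takes over 61 s, if anything falls off the work surface, if the arm or the gripper's body presses on something with over 40 N, if the wrist force passes 120 N, or if a joint passes its speed limit or range.

## Working session

There is one attempt and no reset: what is moved stays moved. The work goes in short steps, Python scripts to look and compute and a tool call to move; the robot and the scene stay as the last step left them, time stands still between calls to the robot, and variables do not carry over. Pictures are saved under pics/ and viewed, at most 10 in all, crops included, and the job is handed in when it is done.

Besides the shell and the picture viewer there is one more tool, called after "Call:" as name(argument=value, ...) on one line, values as JSON. drive_tool: Moves the arm, as the interface text tells. Its arguments: {"type":"object","properties":{"plan":{"type":"string"},"jaw":{"type":"number"}},"required":["plan"]}

```bash
mkdir -p pics; ls; python3 - <<'E'
from rig import *
import cv2,numpy as np
s=observe();print(s['time'],s['position'],np.round(s['ee_rot'],3),s['grip_width'])
for n in ['top','side']:
    im=read_camera(n);cv2.imwrite(f'pics/{n}0.png',im[:,:,::-1]);p=camera_params(n);print(n,p)
E
```

```text
pics
0.0 [211.75029879 533.83631553 208.44224043] [[-0.929  0.369 -0.001]
 [ 0.369  0.929 -0.002]
 [ 0.    -0.002 -1.   ]] 0.9977424925565167
top {'fx': 509.4212412724851, 'fy': 509.4212412724851, 'cx': 317.8435363740971, 'cy': 233.5076568039739, 'pose': array([[ 1.01309003e-02,  9.90471451e-01, -1.37345072e-01,
         3.83807394e+02],
       [-9.99893987e-01,  1.14709069e-02,  8.96850191e-03,
         8.95061922e+01],
       [ 1.04585176e-02,  1.37239653e-01,  9.90482659e-01,
         9.22493419e+02],
       [ 0.00000000e+00,  0.00000000e+00,  0.00000000e+00,
         1.00000000e+00]])}
side {'fx': 615.0733003295384, 'fy': 615.0733003295384, 'cx': 326.7897632415002, 'cy': 243.38395874619883, 'pose': array([[ 9.44358082e-01,  1.83888800e-01, -2.72713628e-01,
         2.41355525e+02],
       [-3.28917668e-01,  5.25463047e-01, -7.84666651e-01,
        -6.91265699e+02],
       [-9.90474959e-04,  8.30706624e-01,  5.56709551e-01,
         6.10143808e+02],
       [ 0.00000000e+00,  0.00000000e+00,  0.00000000e+00,
         1.00000000e+00]])}
```

View pics/top0.png

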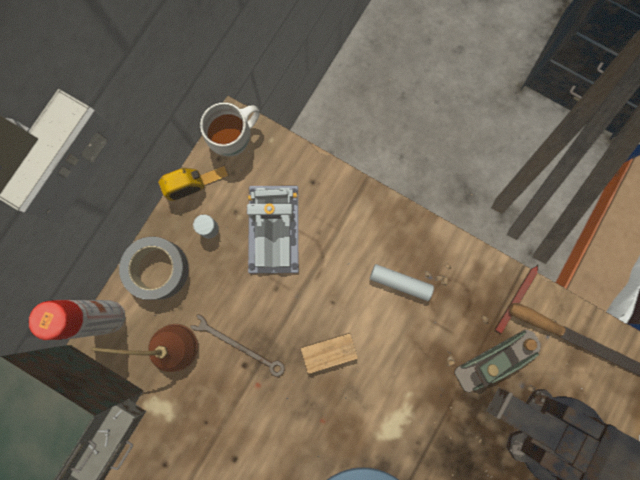

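View pics/side0.png

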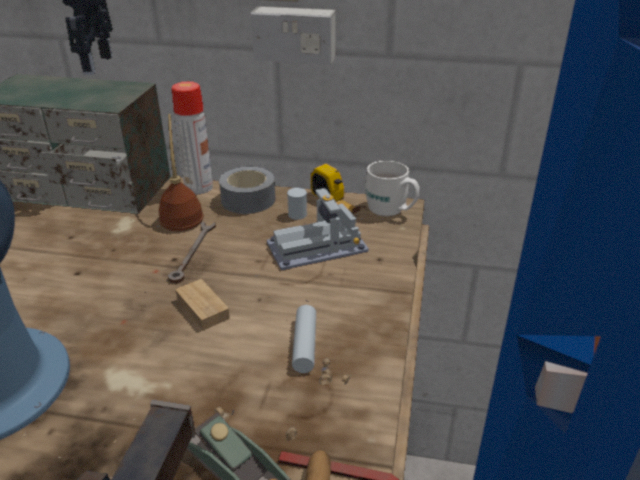

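Top view: the bar's ends are near (373,277) and (431,291). The fixture flange spans about (249,186)–(298,274), with its entry end at the bottom, and the stub is at (204,225). Next I'll measure these with masks.

```bash
cat > h.py <<'E'
import numpy as np,cv2
from rig import *
def ray(n,u,v,P=None):
    p=P or camera_params(n);T=p['pose']
    a=(u-p['cx'])/p['fx'];b=(v-p['cy'])/p['fy']
    if n=='wrist':
        r=np.hypot(a,b);s=np.sin(r)/r if r>1e-9 else 1;d=np.array([a*s,-b*s,-np.cos(r)])
    else: d=np.array([a,-b,-1.])
    return T[:3,3],T[:3,:3]@d
def onz(n,u,v,z,P=None):
    o,d=ray(n,u,v,P);return (o+d*(z-o[2])/d[2])
def proj(n,X,P=None):
    p=P or camera_params(n);T=p['pose'];c=T[:3,:3].T@(np.array(X,float)-T[:3,3]);x,y,z=c[0],-c[1],-c[2]
    if n=='wrist':
        q=np.hypot(x,y);k=np.arctan2(q,z)/max(q,1e-9)
    else:k=1/z
    return np.array([p['cx']+p['fx']*x*k,p['cy']+p['fy']*y*k])
E
python3 - <<'E'
from h import *
im=cv2.imread('pics/top0.png');hsv=cv2.cvtColor(im,cv2.COLOR_BGR2HSV)
def rect(x0,y0,x1,y1,lo,hi):
    m=np.zeros(im.shape[:2],np.uint8);m[y0:y1,x0:x1]=cv2.inRange(hsv,lo,hi)[y0:y1,x0:x1]
    m=cv2.morphologyEx(m,cv2.MORPH_OPEN,np.ones((3,3)))
    c=max(cv2.findContours(m,0,2)[0],key=cv2.contourArea);return cv2.minAreaRect(cv2.convexHull(c)),cv2.contourArea(c)
for nm,b,z in [('bar',(355,255,450,310),15),('fix',(235,175,312,285),8),('stub',(190,210,220,245),50)]:
    # wood is hue ~10-20; metal is bluish
    r,a=rect(*b,(85,8,60),(140,120,255));print(nm,r,a)
    B=cv2.boxPoints(r);print(np.round([onz('top',u,v,z)[:2] for u,v in B],1).tolist(),np.round(onz('top',*r[0],z),1))
c=im[170:290,230:450];cv2.imwrite('pics/c1.png',cv2.resize(c,None,fx=3.6,fy=3.6,interpolation=2))
E
```

```text
Traceback (most recent call last):
ValueError: max() iterable argument is empty
```

```bash
python3 - <<'E'
from h import *
im=cv2.imread('pics/top0.png');I=im.astype(int)
print(im[284,401],im[225,204],im[270,252],im[300,380],im[230,245])
mm=((I[:,:,0]-I[:,:,2]>-12)&(I.sum(2)>250)).astype(np.uint8)
def rect(x0,y0,x1,y1):
    m=np.zeros_like(mm);m[y0:y1,x0:x1]=mm[y0:y1,x0:x1]
    m=cv2.morphologyEx(m,cv2.MORPH_OPEN,np.ones((3,3)))
    c=max(cv2.findContours(m,0,2)[0],key=cv2.contourArea);return cv2.minAreaRect(cv2.convexHull(c)),cv2.contourArea(c)
for nm,b,z in [('bar',(355,255,450,310),15),('fix',(235,175,312,285),8),('stub',(190,210,220,245),50)]:
    r,a=rect(*b);print(nm,r,a)
    B=cv2.boxPoints(r);print(np.round([onz('top',u,v,z)[:2] for u,v in B],1).tolist(),np.round(onz('top',*r[0],z),1))
c=im[170:290,230:450];cv2.imwrite('pics/c1.png',cv2.resize(c,None,fx=3.6,fy=3.6,interpolation=2))
E
```

```text
[186 192 185] [198 206 197] [115 110 113] [110 143 171] [ 87 114 136]
bar ((401.65521240234375, 282.44024658203125), (63.561927795410156, 16.586814880371094), 20.136302947998047) 941.5
[[428.5, -10.4], [456.4, -20.8], [418.6, -126.8], [391.0, -116.0]] [423.5 -68.6  15. ]
fix ((272.0, 229.0), (86.0, 50.0), 90.0) 4045.0
[[597.0, 212.0], [598.2, 120.4], [440.5, 117.9], [439.6, 207.4]] [517.9 164.4   8. ]
stub ((203.75001525878906, 224.75001525878906), (20.50609588623047, 19.79899024963379), 45.0) 319.0
[[517.9, 303.6], [542.8, 280.5], [517.6, 254.4], [493.0, 277.6]] [517.8 279.   50. ]
```

View pics/c1.png

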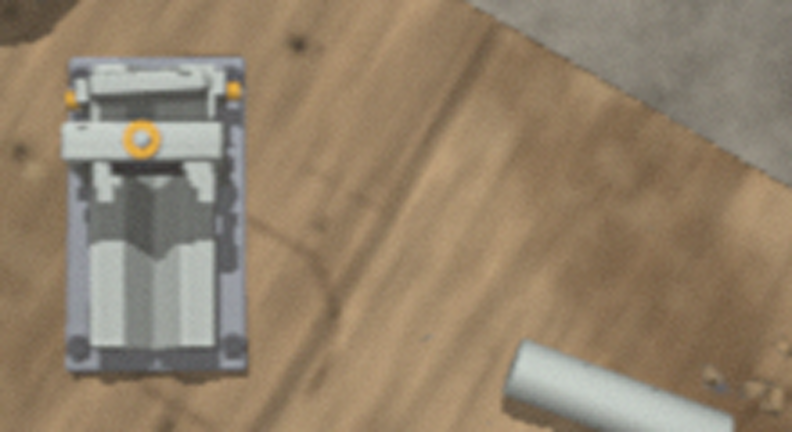

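Call:
drive_tool(plan="-17 -42 -10 0; -17 -42 -10 0; -17 -42 -10 0; -17 -42 -10 0; -17 -42 -5 0", jaw=1)

```text
time: 0.6
position: [213.4, 306.3, 254.7]
ee_rot: [[-0.93, 0.368, 0.001], [0.368, 0.93, 0.0], [-0.001, 0.0, -1.0]]
contact_force: [0.7, -0.9, 0.2]
grip_width: 0.995
grasp_force: 0.0
```

```bash
python3 - <<'E'
from h import *
q=dict(TL=(69,59),BL=(66,373),TR=(243,57),BR=(247,375))
w={k:onz('top',230+(u-1.3)/3.6,170+(v-1.3)/3.6,8)[:2] for k,(u,v) in q.items()}
for k in w:print(k,w[k].round(1))
print('c',np.mean(list(w.values()),0),'yaw',[np.degrees(np.arctan2(*(w[a]-w[b])[::-1])) for a,b in (('TL','BL'),('TR','BR'))])
w2=[onz('top',230+(u-1.3)/3.6,170+(v-1.3)/3.6,33)[:2].round(1) for u,v in [(90,346),(215,347),(91,238),(215,242),(153,346),(152,258)]];print(w2)
E
```

```text
TL [597.  208.7]
BL [437.3 205.6]
TR [599.2 120.1]
BR [437.3 115.6]
c [517.71424236 162.50596978] yaw [np.float64(1.110233350759013), np.float64(1.6042083929457782)]
[array([449.1, 191.2]), array([449.2, 130.6]), array([501.9, 192.1]), array([500.6, 131.5]), array([449.4, 160.7]), array([492.4, 162.1])]
```

Call:
drive_tool(plan="-33 -27 0 0; -33 -27 0 0; -33 -27 0 0; -33 -27 0 -8; -34 -27 0 0")

```text
time: 1.1
position: [318.6, 129.4, 254.3]
ee_rot: [[-0.966, 0.257, -0.0], [0.257, 0.966, 0.001], [0.001, 0.0, -1.0]]
contact_force: [1.6, -0.1, 0.4]
grip_width: 0.998
grasp_force: 0.0
```

Call:
drive_tool(plan="-30 -33 0 0; -30 -33 0 0; -30 -33 0 0; -30 -33 0 0; -31 -33 0 0")

```text
time: 1.6
position: [422.1, -69.6, 254.1]
ee_rot: [[-0.965, 0.26, -0.0], [0.26, 0.965, 0.001], [0.0, 0.0, -1.0]]
contact_force: [1.8, 0.6, 0.7]
grip_width: 0.996
grasp_force: 0.0
```

Call:
drive_tool(plan="0 0 10 -8.5; 0 0 10 -8.5; 0 0 10 -8.5; 0 0 10 -8.5; 0 0 10 -8.5")

```text
time: 2.1
position: [421.5, -67.8, 203.6]
ee_rot: [[-0.885, -0.466, -0.001], [-0.466, 0.885, 0.0], [0.001, 0.001, -1.0]]
contact_force: [-0.8, 0.2, -0.0]
grip_width: 0.997
grasp_force: 0.0
```

Call:
drive_tool(plan="0 0 10 -8.5; 0 0 10 -8.5; 0 0 10 -8.5; 0 0 10 -8.5; 0 0 10 -8.5")

```text
time: 2.6
position: [421.5, -67.7, 153.6]
ee_rot: [[-0.337, -0.941, -0.001], [-0.941, 0.337, 0.0], [-0.0, 0.001, -1.0]]
contact_force: [-0.4, 0.3, 0.5]
grip_width: 0.999
grasp_force: 0.0
```

```bash
python3 - <<'E'
from h import *
import pickle
s=observe();P=camera_params('wrist');im=read_camera('wrist')[:,:,::-1].copy();cv2.imwrite('pics/w1.png',im);pickle.dump((s,P),open('w1.pkl','wb'))
print(s['time'],s['position'].round(1) if hasattr(s['position'],'round') else s['position'],np.round(s['ee_rot'],3));print(P)
print(proj('wrist',(423.5,-68.6,15),P))
E
```

```text
2.6 [421.5 -67.7 153.6] [[-0.337 -0.941 -0.001]
 [-0.941  0.337  0.   ]
 [-0.     0.001 -1.   ]]
{'fx': 371.64829954431775, 'fy': 371.64829954431775, 'cx': 316.992053475984, 'cy': 245.71243127512537, 'pose': array([[-9.41675347e-01, -3.22505932e-01, -9.61117288e-02,
         3.96690615e+02],
       [ 3.36519441e-01, -9.01183459e-01, -2.73172179e-01,
        -1.37652475e+02],
       [ 1.48534804e-03, -2.89582972e-01,  9.57151762e-01,
         3.17603446e+02],
       [ 0.00000000e+00,  0.00000000e+00,  0.00000000e+00,
         1.00000000e+00]])}
[314.05869131 225.71632807]
```

View pics/w1.png

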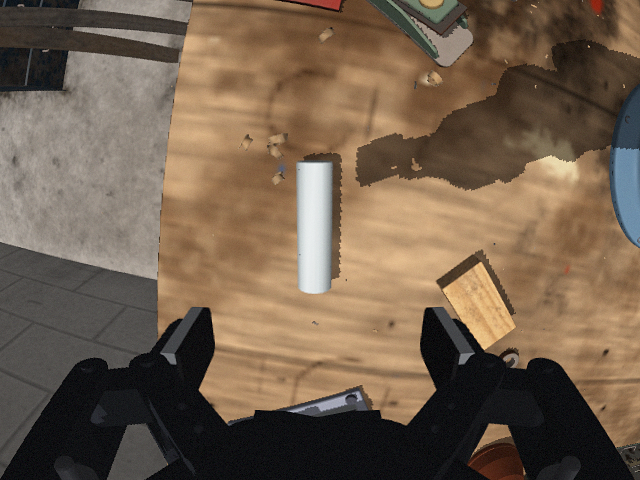

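Wrist view: the bar runs from (314,160) to (315,293), about 35 px wide, and lines up with the gap between the fingers (columns about 213–425).

```bash
python3 - <<'E'
from h import *
import pickle
s,P=pickle.load(open('w1.pkl','rb'));im=cv2.imread('pics/w1.png').astype(int)
m=np.zeros((480,640),np.uint8);sub=(im[...,0]-im[...,2]>-12)&(im.sum(2)>250);m[140:310,285:345]=sub[140:310,285:345]
m=cv2.morphologyEx(m,cv2.MORPH_OPEN,np.ones((3,3)))
c=max(cv2.findContours(m,0,2)[0],key=cv2.contourArea);print(cv2.boundingRect(c))
ax=[]
for v in range(175,285,5):
    u=np.where(m[v])[0];e=[onz('wrist',x,v,15,P)[:2] for x in (u[0]-.5,u[-1]+.5)];ax.append((e[0]+e[1])/2)
ax=np.array(ax);l=cv2.fitLine(ax.astype(np.float32),2,0,.01,.01).ravel();print(l,np.degrees(np.arctan2(l[1],l[0])))
# ends: near end (bottom row, face visible?) 
b=cv2.boundingRect(c);d=l[:2]
for v in(b[1],b[1]+b[3]):
    for z in (0,15,30):print(v,z,onz('wrist',314.5,v,z,P).round(1))
t=(onz('wrist',314.5,b[1],18,P)[:2]+onz('wrist',314.5,b[1]+b[3],18,P)[:2])/2
R=np.array(s['ee_rot']);print('ctr',t,'tool delta',R.T@np.r_[t-s['position'][:2],0]);print('line at tcp',R.T@np.r_[l[2:]-s['position'][:2],0],R.T@np.r_[d,0])
E
```

```text
(297, 161, 36, 132)
[ 3.3767226e-01  9.4126374e-01  4.2423734e+02 -6.6611671e+01] 70.26488
161 0 [ 405.3 -118.5    0. ]
161 15 [ 404.9 -119.4   15. ]
161 30 [ 404.5 -120.3   30. ]
293 0 [446.3  -4.3   0. ]
293 15 [444.  -10.6  15. ]
293 30 [441.6 -16.9  30. ]
ctr [424.14376384 -65.73580818] tool delta [-2.73855442e+00 -1.81982590e+00 -1.50173890e-03]
line at tcp [-1.94556215e+00 -2.20330362e+00 -1.89996317e-03] [-9.99999888e-01 -4.44177209e-04  5.92801036e-05]
```

Call:
drive_tool(plan="0 -2 25 0; 0 0 35 0; 0 0 35 0; 0 0 30 0; 0 0 12 0")

```text
time: 3.15
position: [421.2, -67.7, 14.8]
ee_rot: [[-0.346, -0.938, -0.005], [-0.938, 0.346, 0.002], [0.0, 0.005, -1.0]]
contact_force: [-0.8, -0.1, 0.1]
grip_width: 0.997
grasp_force: 0.0
```

Call:
drive_tool(plan="0 0 8 0; 0 0 0 0; 0 0 0 0")

```text
time: 3.45
position: [424.5, -68.7, 10.0]
ee_rot: [[-0.344, -0.939, 0.001], [-0.939, 0.344, -0.0], [-0.0, -0.001, -1.0]]
contact_force: [-0.4, 0.2, -0.0]
grip_width: 1.003
grasp_force: 0.0
```

Call:
drive_tool(plan="0 0 0 0; 0 0 0 0; 0 0 0 0; 0 0 0 0; 0 0 0 0", jaw=0)

```text
time: 3.95
position: [424.0, -68.6, 9.5]
ee_rot: [[-0.343, -0.939, 0.0], [-0.939, 0.343, 0.0], [-0.0, -0.0, -1.0]]
contact_force: [0.0, 0.6, -0.1]
grip_width: 0.144
grasp_force: 0.0
```

Call:
drive_tool(plan="0 0 0 0; 0 0 0 0; 0 0 0 0; 0 0 0 0; 0 0 0 0")

```text
time: 4.45
position: [423.8, -68.5, 9.4]
ee_rot: [[-0.343, -0.939, -0.0], [-0.939, 0.343, 0.0], [-0.0, 0.0, -1.0]]
contact_force: [0.5, 0.2, 0.1]
grip_width: -0.001
grasp_force: 0.0
```

The gripper closed fully without catching the bar, so I'll look.

```bash
python3 - <<'E'
from h import *
import pickle
s=observe();P=camera_params('wrist');im=read_camera('wrist')[:,:,::-1].copy();im2=read_camera('side')[:,:,::-1].copy()
cv2.imwrite('pics/w2.png',im);cv2.imwrite('pics/s2.png',im2)
a=cv2.resize(im,(533,400));b=cv2.resize(im2[230:430,200:420],(264,240))
o=np.zeros((400,800,3),np.uint8);o[:,:533]=a;o[:240,533:797]=b;cv2.imwrite('pics/c2.png',o)
E
```

```text
(no output)
```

View pics/c2.png

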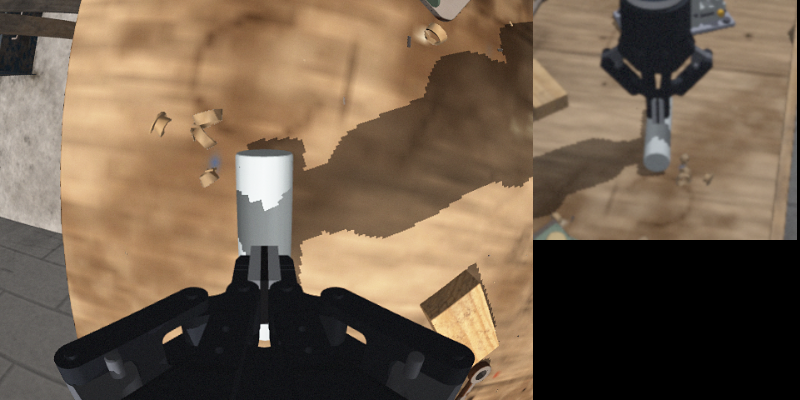

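The shut fingers appear in front of the bar at (264,250), with the bar still under them. I'll compare where the TCP should appear with where the fingertips actually are.

```bash
python3 - <<'E'
from h import *
s=observe();p=np.array(s['position']);print(s['time'],p,s['contact_force'],s['grip_width'],s['joint_positions'])
for z in (0,20,40):
    q=p+[0,0,z];print(z,proj('wrist',q).round(),(proj('wrist',q)*.8333).round(),proj('side',q).round())
for z in(0,15,30):print('bar',z,proj('side',(423.5,-68,z)).round(), proj('side',(405.3,-119.5,z)).round())
im=cv2.imread('pics/s2.png')[250:410,220:420];cv2.imwrite('pics/c3.png',cv2.resize(im,None,fx=3.6,fy=3.6,interpolation=2))
E
```

```text
4.55 [423.88898979 -68.52112583   9.40696694] [-0.62818017 -0.08404857 -0.21346337] 0.0007456462675564559 [-3.08305695e-01  2.69862097e-01 -6.44258800e-01  6.56585922e-01
  1.09916054e-04 -1.52901261e+00]
0 [317. 295.] [264. 245.] [304. 341.]
20 [317. 313.] [264. 261.] [304. 330.]
40 [317. 337.] [264. 281.] [304. 319.]
bar 0 [304. 346.] [303. 374.]
bar 15 [304. 338.] [302. 366.]
bar 30 [304. 330.] [302. 357.]
```

View pics/c3.png

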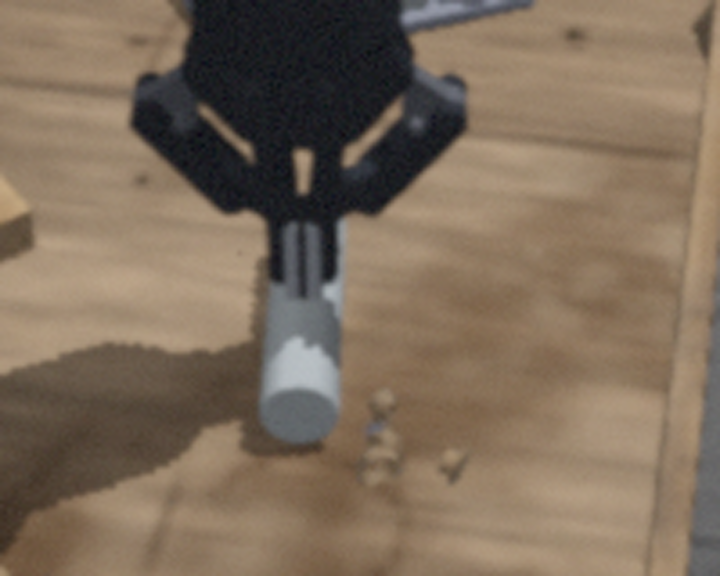

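```bash
python3 - <<'E'
from h import *
s=observe();p=np.array(s['position']);R=np.array(s['ee_rot'])
for h in (0,11):
  for D in range(0,41,5):
    q=p+R@[h,0,-D];print(h,D,proj('wrist',q).round(1),proj('side',q).round(1))
im=cv2.imread('pics/w2.png')[270:420,217:417];cv2.imwrite('pics/c4.png',cv2.resize(im,None,fx=3.8,fy=3.8,interpolation=2))
E
```

```text
0 0 [316.8 294.5] [304.3 340.8]
0 5 [316.8 298.9] [304.3 338.2]
0 10 [316.8 303.5] [304.2 335.5]
0 15 [316.8 308.4] [304.1 332.9]
0 20 [316.8 313.5] [304.  330.2]
0 25 [316.8 318.9] [304.  327.5]
0 30 [316.8 324.6] [303.9 324.8]
0 35 [316.8 330.6] [303.8 322.1]
0 40 [316.8 337.1] [303.7 319.3]
11 0 [316.8 273.3] [304.  346.2]
11 5 [316.8 277.2] [303.9 343.6]
11 10 [316.8 281.4] [303.8 340.9]
11 15 [316.8 285.7] [303.8 338.2]
11 20 [316.8 290.3] [303.7 335.5]
11 25 [316.8 295.2] [303.6 332.8]
11 30 [316.8 300.4] [303.5 330.1]
11 35 [316.8 306. ] [303.4 327.4]
11 40 [316.8 311.8] [303.3 324.6]
```

View pics/c4.png

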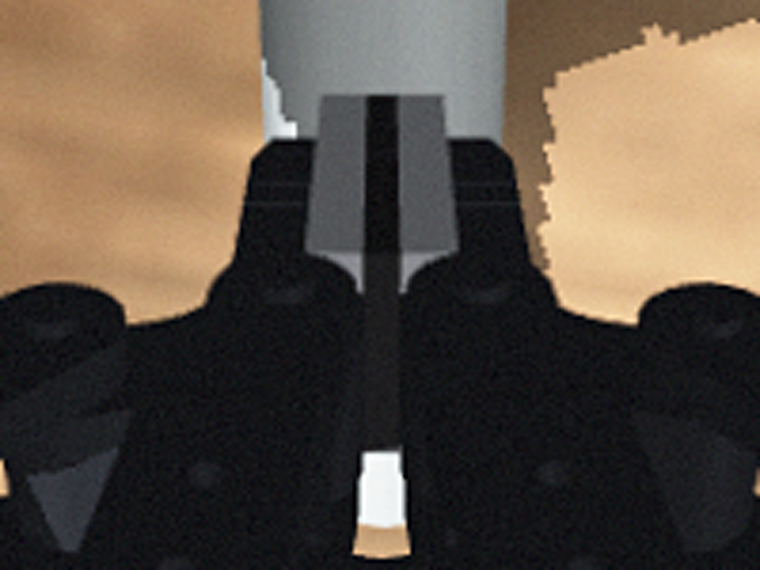

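The wrist crop puts the tip edge at row 295 and the side view puts it at row 332.5. Both mean the real fingertips end about 25 mm behind the reported TCP, so I'll open, go 26 mm lower and grip again.

Call:
drive_tool(plan="0 0 0 0; 0 0 0 0; 0 0 0 0; 0 0 0 0; 0 0 0 0", jaw=1)

```text
time: 5.05
position: [423.8, -68.5, 9.4]
ee_rot: [[-0.343, -0.939, 0.0], [-0.939, 0.343, 0.0], [-0.0, -0.0, -1.0]]
contact_force: [0.0, -0.0, -0.3]
grip_width: 0.849
grasp_force: 0.0
```

Call:
drive_tool(plan="0 0 0 0; 0 0 0 0; 0 0 10 0; 0 0 8 0; 0 0 8 0")

```text
time: 5.55
position: [423.4, -68.4, -17.7]
ee_rot: [[-0.343, -0.939, -0.001], [-0.939, 0.343, 0.0], [-0.0, 0.001, -1.0]]
contact_force: [-0.0, -0.2, -0.2]
grip_width: 1.0
grasp_force: 0.0
```

Call:
drive_tool(plan="0 0 0 0; 0 0 0 0; 0 0 0 0; 0 0 0 0; 0 0 0 0", jaw=0)

```text
time: 6.05
position: [424.6, -68.8, -16.0]
ee_rot: [[-0.343, -0.939, 0.001], [-0.939, 0.343, -0.0], [-0.0, -0.001, -1.0]]
contact_force: [-0.7, -0.2, 3.3]
grip_width: 0.329
grasp_force: 59.1
```

Call:
drive_tool(plan="0 0 0 0; 0 0 0 0; 0 0 0 0; 0 0 0 0")

```text
time: 6.45
position: [424.6, -68.8, -16.0]
ee_rot: [[-0.343, -0.939, 0.001], [-0.939, 0.343, -0.0], [-0.0, -0.002, -1.0]]
contact_force: [0.1, -0.2, 5.9]
grip_width: 0.328
grasp_force: 59.2
```

Call:
drive_tool(plan="0 0 -10 0; 0 0 -30 0; 0 0 -40 8; 0 0 -40 8.5; 0 0 -30 8.5")

```text
time: 6.95
position: [423.7, -68.5, 135.9]
ee_rot: [[-0.712, -0.702, 0.001], [-0.702, 0.712, -0.0], [-0.001, -0.001, -1.0]]
contact_force: [0.7, 0.1, -1.4]
grip_width: 0.33
grasp_force: 59.6
```

Call:
drive_tool(plan="0 0 0 8.5; 0 0 0 8.5; 0 0 0 8.5; 0 0 0 8.5; 0 0 0 8.5")

```text
time: 7.45
position: [423.0, -68.2, 133.3]
ee_rot: [[-0.999, -0.036, -0.001], [-0.036, 0.999, 0.001], [0.001, 0.001, -1.0]]
contact_force: [0.6, 0.1, -1.6]
grip_width: 0.332
grasp_force: 59.7
```

Call:
drive_tool(plan="-5 45 0 0; -5 45 0 0; -5 45 0 0; -5 46 0 0; -5 46 0 0.7")

```text
time: 7.95
position: [438.2, 160.9, 133.5]
ee_rot: [[-1.0, -0.03, -0.001], [-0.03, 1.0, -0.0], [0.001, -0.0, -1.0]]
contact_force: [0.9, 0.0, -2.0]
grip_width: 0.331
grasp_force: 59.7
```

Call:
drive_tool(plan="0 0 0 0; 0 0 0 0")

```text
time: 8.15
position: [438.2, 160.1, 133.2]
ee_rot: [[-0.999, -0.033, -0.001], [-0.033, 0.999, -0.001], [0.001, -0.001, -1.0]]
contact_force: [-0.7, 0.0, -1.4]
grip_width: 0.328
grasp_force: 60.0
```

```bash
python3 - <<'E'
from h import *
import pickle
s=observe();P=camera_params('wrist');im=read_camera('wrist')[:,:,::-1].copy();cv2.imwrite('pics/w3.png',im);pickle.dump((s,P),open('w3.pkl','wb'))
print(s['time'],s['position'],np.round(s['ee_rot'],3))
E
```

```text
8.15 [438.23522112 160.05009701 133.22094802] [[-0.999 -0.033 -0.001]
 [-0.033  0.999 -0.001]
 [ 0.001 -0.001 -1.   ]]
```

View pics/w3.png

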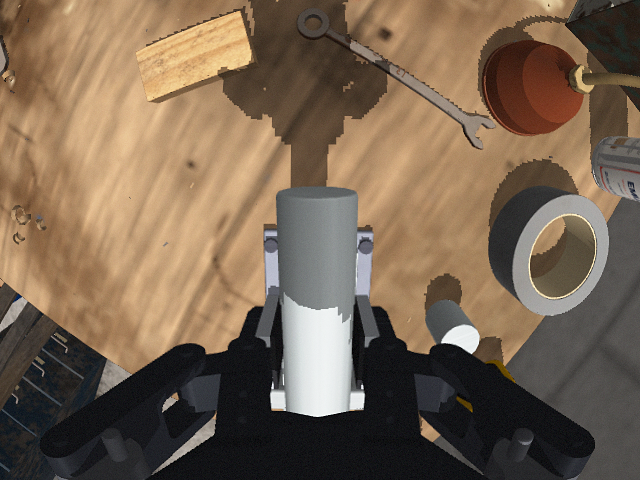

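Wrist view: the bar is gripped straight, its rear end at columns 277–357 near row 190. Flange entry corners are near (265,226) and (372,226), with bolts at (271,245) and (366,245). Now I'll measure the lateral and yaw offset.

```bash
python3 - <<'E'
from h import *
import pickle
s,P=pickle.load(open('w3.pkl','rb'));im=cv2.imread('pics/w3.png').astype(int)
R=np.array(s['ee_rot']);p=np.array(s['position'])
d=im[...,0]-im[...,2]
m=(d>-5)&(im.sum(2)>200)
L=[];Rr=[]
for v in range(232,292,6):
    a=np.where(m[v,240:276])[0];b=np.where(m[v,358:395])[0]
    if len(a) and len(b):
        l=240+a[0]-.5;r=358+b[-1]+.5;L.append(onz('wrist',l,v,8,P)[:2]);Rr.append(onz('wrist',r,v,8,P)[:2]);print(v,l,r,L[-1].round(1),Rr[-1].round(1))
M=(np.array(L)+np.array(Rr))/2
l=cv2.fitLine(M.astype(np.float32),2,0,.01,.01).ravel();print('fixture centreline',l,np.degrees(np.arctan(l[1]/l[0])))
for u in (271,366):print('bolt',onz('wrist',u,245,10,P).round(1))
for u in (280,290,345,355):
    v=np.where(m[210:260,u] if False else (m[205:260,u]))[0];print(u,205+v[0])
# bar edges at axis height
za=p[2]+31
for v in (200,220,240,260,280,300):
    row=im[v].sum(1);# bar: grey, low saturation
    g=(abs(d[v])<14)&(row>200);u=np.where(g[270:365])[0]+270
    print(v,u[0],u[-1],((onz('wrist',u[0]-.5,v,za,P)+onz('wrist',u[-1]+.5,v,za,P))/2).round(1))
for v in(188,192,196,200):print(v,[onz('wrist',317,v,z,P).round(1)[0] for z in (za-15,za,za+15)])
print((d[180:205:2,317]),im[180:205:2,317].sum(1))
E
```

```text
232 263.5 372.5 [441.4 116.4] [438.4 204.7]
238 263.5 372.5 [446.4 116.4] [443.4 205. ]
244 263.5 371.5 [451.5 116.4] [448.5 204.6]
250 264.5 371.5 [456.6 117.2] [453.6 205. ]
256 264.5 371.5 [461.8 117.1] [458.8 205.4]
262 264.5 370.5 [467.1 117.1] [464.1 205. ]
268 264.5 370.5 [472.4 117. ] [469.4 205.4]
274 264.5 370.5 [477.8 116.9] [474.7 205.8]
280 264.5 369.5 [483.2 116.9] [480.2 205.4]
286 265.5 369.5 [488.7 117.6] [485.7 205.9]
fixture centreline [9.9976808e-01 2.1537023e-02 4.6318698e+02 1.6105624e+02] 1.2340758
bolt [451.6 122.8  10. ]
bolt [448.9 199.8  10. ]
280 205
290 205
345 205
355 205
200 276 357 [387.3 157.7 164.2]
220 277 356 [394.8 158.  164.2]
240 270 361 [402.4 157.9 164.2]
260 278 357 [410.3 158.9 164.2]
280 279 356 [418.5 159.2 164.2]
300 270 364 [427.1 159.3 164.2]
188 [np.float64(385.0), np.float64(383.0), np.float64(380.9)]
192 [np.float64(386.6), np.float64(384.4), np.float64(382.2)]
196 [np.float64(388.3), np.float64(385.9), np.float64(383.5)]
200 [np.float64(389.9), np.float64(387.4), np.float64(384.8)]
[-39 -42 -44 -15   0   1   5   1   3   4   5   2   4] [246 250 240 244 285 273 279 297 292 332 408 395 397]
```

Call:
drive_tool(plan="-12 0 0 0.4; -13.5 0.2 0 0; 0 0 35 0; 0 0 35 0; 0 0 30 0")

```text
time: 8.7
position: [465.6, 158.5, 32.1]
ee_rot: [[-1.0, -0.02, 0.0], [-0.02, 1.0, -0.0], [-0.0, -0.0, -1.0]]
contact_force: [-0.1, -0.3, -2.9]
grip_width: 0.328
grasp_force: 60.1
```

Call:
drive_tool(plan="0 0 10 0; 0 0 2 0; 0 0 2 0; 0 0 0 0; 0 0 0 0")

```text
time: 9.2
position: [466.1, 160.4, 20.8]
ee_rot: [[-1.0, -0.023, 0.003], [-0.023, 1.0, 0.001], [-0.003, 0.001, -1.0]]
contact_force: [-0.1, -0.2, -2.1]
grip_width: 0.327
grasp_force: 60.0
```

Call:
drive_tool(plan="2 0.7 4 0; 0 0 2 0; 0 0 1 0; 0 0 0 0; 0 0 0 0")

```text
time: 9.7
position: [462.6, 160.9, 12.4]
ee_rot: [[-1.0, -0.023, -0.0], [-0.023, 1.0, 0.0], [0.0, 0.0, -1.0]]
contact_force: [0.7, 0.2, -1.6]
grip_width: 0.327
grasp_force: 60.0
```

Call:
drive_tool(plan="0 0 1 0; 0 0 1 0; 0 0 0 0; 0 0 0 0")

```text
time: 10.1
position: [462.9, 160.9, 11.0]
ee_rot: [[-1.0, -0.023, 0.001], [-0.023, 1.0, 0.0], [-0.001, 0.0, -1.0]]
contact_force: [-1.4, 0.4, 4.7]
grip_width: 0.324
grasp_force: 64.3
```

The bar is touching the flanks close to the predicted height, so I'll let go and rise clear.

Call:
drive_tool(plan="0 0 0 0; 0 0 0 0; 0 0 0 0; 0 0 0 0; 0 0 0 0", jaw=1)

```text
time: 10.6
position: [462.6, 160.9, 10.3]
ee_rot: [[-1.0, -0.023, -0.0], [-0.023, 1.0, 0.0], [0.0, 0.0, -1.0]]
contact_force: [-0.1, -0.5, 1.0]
grip_width: 1.003
grasp_force: 0.0
```

Call:
drive_tool(plan="0 0 -20 0; 0 0 -30 0; 0 0 -30 0; 30 0 0 0; 40 0 0 0")

```text
time: 11.1
position: [395.3, 159.7, 91.9]
ee_rot: [[-1.0, -0.022, 0.005], [-0.022, 1.0, 0.001], [-0.005, 0.001, -1.0]]
contact_force: [-0.7, 0.7, -0.0]
grip_width: 1.0
grasp_force: 0.0
```

Call:
drive_tool(plan="30 0 0 0; 0 0 0 0; 0 0 0 0; 0 0 0 0; 0 0 0 0", jaw=0)

```text
time: 11.6
position: [364.2, 158.7, 90.7]
ee_rot: [[-1.0, -0.023, 0.001], [-0.023, 1.0, 0.0], [-0.001, 0.0, -1.0]]
contact_force: [0.3, 0.7, -0.3]
grip_width: 0.145
grasp_force: 0.0
```

```bash
python3 - <<'E'
from h import *
import pickle
s=observe();P=camera_params('wrist');im=read_camera('wrist')[:,:,::-1].copy();b=read_camera('side')[:,:,::-1].copy();t=read_camera('top')[:,:,::-1].copy()
for n,i in(('w4',im),('s4',b),('t4',t)):cv2.imwrite(f'pics/{n}.png',i)
pickle.dump((s,P),open('w4.pkl','wb'));print(s['time'],s['position'],s['grip_width'])
o=np.zeros((600,800,3),np.uint8);o[:330,:440]=cv2.resize(im,(440,330))
o[:330,440:]=cv2.resize(b[170:280,250:370],(360,330),interpolation=2);o[330:,:]=cv2.resize(t[180:280,190:390],(800,400))[:270];cv2.imwrite('pics/c5.png',o)
E
```

```text
11.6 [364.19027737 158.70074376  90.65757241] 0.1451562717894852
```

View pics/c5.png

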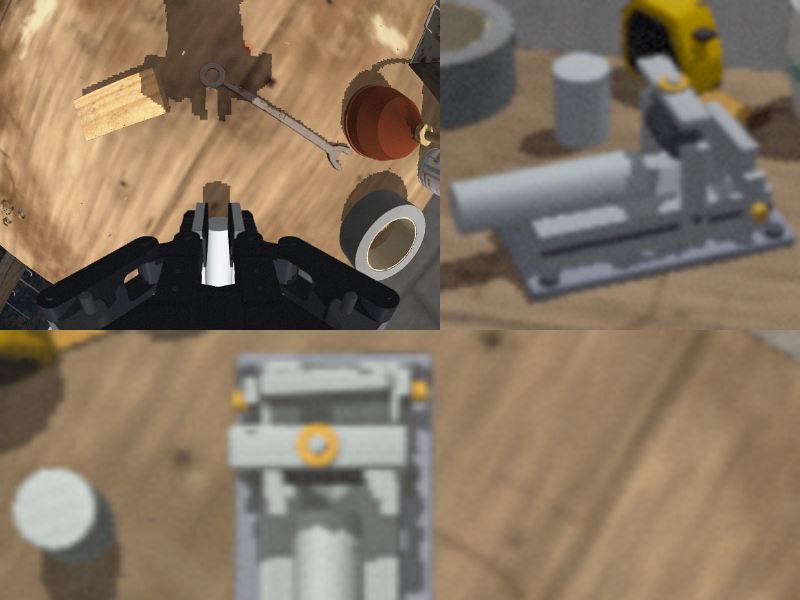

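The bar lies level in the groove with its front short of the roller. The side view shows its rear end overhanging the entry, and the stub hasn't moved. Next I'll lower the shut fingers behind the bar.

Call:
drive_tool(plan="0 0 25 0; 0 0 30 0; 0 0 20 0; 0 0 4 0; 0 0 0 0")

```text
time: 12.25
position: [362.2, 158.3, 11.0]
ee_rot: [[-1.0, -0.023, -0.002], [-0.023, 1.0, -0.0], [0.002, -0.0, -1.0]]
contact_force: [0.9, -0.1, 0.6]
grip_width: -0.004
grasp_force: 0.0
```

Call:
drive_tool(plan="-10 0 0 0; -8 0 0 0; -4 0 0 0; 0 0 0 0; 0 0 0 0")

```text
time: 12.75
position: [384.9, 159.1, 11.6]
ee_rot: [[-1.0, -0.023, 0.0], [-0.023, 1.0, 0.0], [-0.0, 0.0, -1.0]]
contact_force: [-0.2, 0.5, -0.9]
grip_width: -0.001
grasp_force: 0.0
```

Call:
drive_tool(plan="-5 0.2 0 0; -4 0 0 0; -3 0 0 0; -3 0 0 0; -2 0 0 0")

```text
time: 13.25
position: [401.4, 159.6, 11.3]
ee_rot: [[-1.0, -0.023, -0.001], [-0.023, 1.0, -0.0], [0.001, -0.0, -1.0]]
contact_force: [-0.5, 0.3, 1.4]
grip_width: 0.002
grasp_force: 0.6
```

Call:
drive_tool(plan="-2 0 0 0; -2 0 0 0; -2 0 0 0; -2 0 0 0; -1 0 0 0")

```text
time: 13.75
position: [410.9, 159.8, 11.4]
ee_rot: [[-1.0, -0.023, 0.0], [-0.023, 1.0, -0.0], [-0.0, -0.0, -1.0]]
contact_force: [-0.9, -1.0, 0.4]
grip_width: -0.003
grasp_force: 0.4
```

Call:
drive_tool(plan="-1 0 0 0; -1 0 0 0; -1 0 0 0; -1 0 0 0; -1 0 0 0")

```text
time: 14.25
position: [414.6, 159.9, 11.3]
ee_rot: [[-1.0, -0.023, -0.002], [-0.023, 1.0, -0.0], [0.002, -0.0, -1.0]]
contact_force: [-4.1, -0.2, 3.7]
grip_width: 0.001
grasp_force: 2.2
```

Call:
drive_tool(plan="-1 0 0 0; -1 0 0 0; -1 0 0 0; -1 0 0 0; -1 0 0 0")

```text
time: 14.75
position: [419.3, 159.9, 11.1]
ee_rot: [[-1.0, -0.024, -0.002], [-0.024, 1.0, -0.0], [0.002, -0.0, -1.0]]
contact_force: [-4.2, -0.8, 2.1]
grip_width: -0.002
grasp_force: 2.1
```

Call:
drive_tool(plan="-1.5 0 0 0; -1.5 0 0 0; -1.5 0 0 0; -1.5 0 0 0; -1 0 0 0")

```text
time: 15.25
position: [427.9, 160.2, 11.3]
ee_rot: [[-1.0, -0.023, 0.0], [-0.023, 1.0, 0.0], [-0.0, 0.0, -1.0]]
contact_force: [-2.5, -1.0, -0.7]
grip_width: -0.0
grasp_force: 1.5
```

Call:
drive_tool(plan="-0.6 0 0 0; -0.6 0 0 0; -0.6 0 0 0; -0.6 0 0 0; -0.6 0 0 0")

```text
time: 15.75
position: [430.7, 160.3, 11.4]
ee_rot: [[-1.0, -0.023, 0.0], [-0.023, 1.0, 0.0], [-0.0, 0.0, -1.0]]
contact_force: [-2.9, -0.9, -1.4]
grip_width: 0.0
grasp_force: 1.4
```

Call:
drive_tool(plan="-0.6 0 0 0; -0.6 0 0 0; -0.6 0 0 0; -0.6 0 0 0")

```text
time: 16.15
position: [433.1, 160.4, 11.4]
ee_rot: [[-1.0, -0.023, 0.0], [-0.023, 1.0, 0.0], [-0.0, 0.0, -1.0]]
contact_force: [-2.9, -0.2, -0.2]
grip_width: 0.002
grasp_force: 1.4
```

Call:
drive_tool(plan="-0.5 0 0 0; -0.5 0 0 0; -0.5 0 0 0")

```text
time: 16.45
position: [434.6, 160.4, 11.4]
ee_rot: [[-1.0, -0.023, 0.0], [-0.023, 1.0, 0.0], [-0.0, 0.0, -1.0]]
contact_force: [-3.3, -0.9, -0.8]
grip_width: 0.0
grasp_force: 1.4
```

Call:
drive_tool(plan="-0.5 0 0 0; -0.5 0 0 0; -0.5 0 0 0")

```text
time: 16.75
position: [436.0, 160.5, 11.4]
ee_rot: [[-1.0, -0.023, 0.0], [-0.023, 1.0, 0.0], [-0.0, 0.0, -1.0]]
contact_force: [-2.5, -0.4, -1.2]
grip_width: -0.0
grasp_force: 1.4
```

Call:
drive_tool(plan="-0.5 0 0 0; -0.5 0 0 0; -0.5 0 0 0; -0.4 0 0 0")

```text
time: 17.15
position: [438.0, 160.5, 11.4]
ee_rot: [[-1.0, -0.023, 0.0], [-0.023, 1.0, 0.0], [-0.0, 0.0, -1.0]]
contact_force: [-2.5, -0.7, -1.7]
grip_width: 0.002
grasp_force: 1.4
```

Call:
drive_tool(plan="-0.5 0 0 0; -0.5 0 0 0; -0.5 0 0 0; -0.4 0 0 0")

```text
time: 17.55
position: [439.9, 160.5, 11.4]
ee_rot: [[-1.0, -0.023, 0.0], [-0.023, 1.0, 0.0], [-0.0, 0.0, -1.0]]
contact_force: [-2.7, -1.1, -1.6]
grip_width: -0.004
grasp_force: 1.4
```

Call:
drive_tool(plan="-0.5 0 0 0; -0.5 0 0 0; -0.5 0 0 0; -0.4 0 0 0")

```text
time: 17.95
position: [441.8, 160.6, 11.4]
ee_rot: [[-1.0, -0.023, 0.0], [-0.023, 1.0, 0.0], [-0.0, 0.0, -1.0]]
contact_force: [-2.5, -1.2, -0.8]
grip_width: -0.002
grasp_force: 1.3
```

Call:
drive_tool(plan="-0.5 0 0 0; -0.5 0 0 0; -0.4 0 0 0; -0.4 0 0 0")

```text
time: 18.35
position: [443.6, 160.6, 11.4]
ee_rot: [[-1.0, -0.023, 0.0], [-0.023, 1.0, 0.0], [-0.0, 0.0, -1.0]]
contact_force: [-3.2, -1.0, -0.8]
grip_width: -0.003
grasp_force: 1.3
```

Call:
drive_tool(plan="-0.5 0 0 0; -0.5 0 0 0; -0.4 0 0 0; -0.4 0 0 0")

```text
time: 18.75
position: [445.4, 160.7, 11.4]
ee_rot: [[-1.0, -0.023, 0.0], [-0.023, 1.0, 0.0], [-0.0, 0.0, -1.0]]
contact_force: [-2.5, -2.0, -1.6]
grip_width: 0.001
grasp_force: 1.3
```

Call:
drive_tool(plan="-0.4 0 0 0; -0.4 0 0 0; -0.4 0 0 0; -0.4 0 0 0")

```text
time: 19.15
position: [447.0, 160.7, 11.4]
ee_rot: [[-1.0, -0.023, 0.0], [-0.023, 1.0, 0.0], [-0.0, 0.0, -1.0]]
contact_force: [-2.2, -0.0, -1.5]
grip_width: -0.001
grasp_force: 1.3
```

Call:
drive_tool(plan="-0.4 0 0 0; -0.4 0 0 0; -0.4 0 0 0; -0.4 0 0 0")

```text
time: 19.55
position: [447.2, 160.5, 11.2]
ee_rot: [[-1.0, -0.023, -0.002], [-0.023, 1.0, -0.0], [0.002, -0.0, -1.0]]
contact_force: [-6.1, -1.2, 1.7]
grip_width: -0.005
grasp_force: 3.2
```

The position has stalled and the force is rising, so the bar is on the stop. Now I'll build the push up gently, aiming for about 12.5 N in total (drag about 2.6 N).

Call:
drive_tool(plan="-0.5 0 0 0; -0.5 0 0 0; 0 0 0 0")

```text
time: 19.85
position: [447.2, 160.5, 11.1]
ee_rot: [[-1.0, -0.024, -0.004], [-0.024, 1.0, -0.0], [0.004, -0.0, -1.0]]
contact_force: [-8.3, -2.7, 4.2]
grip_width: 0.002
grasp_force: 4.1
```

Call:
drive_tool(plan="-0.5 0 0 0; -0.5 0 0 0; -0.3 0 0 0; 0 0 0 0")

```text
time: 20.25
position: [447.2, 160.5, 11.1]
ee_rot: [[-1.0, -0.024, -0.006], [-0.024, 1.0, -0.0], [0.006, -0.0, -1.0]]
contact_force: [-11.3, -1.9, 8.3]
grip_width: 0.002
grasp_force: 5.6
```

Call:
drive_tool(plan="-0.4 0 0 0; -0.3 0 0 0; 0 0 0 0; 0 0 0 0; 0 0 0 0")

```text
time: 20.75
position: [447.1, 160.5, 11.0]
ee_rot: [[-1.0, -0.024, -0.007], [-0.024, 1.0, -0.0], [0.007, -0.0, -1.0]]
contact_force: [-13.3, -1.5, 9.3]
grip_width: 0.002
grasp_force: 6.4
```

Call:
drive_tool(plan="0 0 0 0; 0 0 0 0; 0 0 0 0; 0 0 0 0; 0 0 0 0")

```text
time: 21.25
position: [447.1, 160.5, 11.0]
ee_rot: [[-1.0, -0.024, -0.007], [-0.024, 1.0, -0.0], [0.007, -0.0, -1.0]]
contact_force: [-13.2, -1.5, 9.4]
grip_width: 0.001
grasp_force: 6.4
```

That held about 13 N at the tool (about 10 N on the stop) for 0.8 s. Now I'll back straight off.

Call:
drive_tool(plan="1.5 0 0 0; 2 0 0 0; 4 0 0 0; 15 0 0 0; 30 0 0 0")

```text
time: 21.75
position: [404.1, 160.6, 12.8]
ee_rot: [[-1.0, -0.023, 0.008], [-0.022, 1.0, 0.002], [-0.008, 0.002, -1.0]]
contact_force: [-0.2, 0.9, -0.1]
grip_width: -0.002
grasp_force: 0.0
```

Call:
drive_tool(plan="40 0 0 0; 0 0 -40 0; 0 0 -40 0; 0 0 -40 0; 0 0 0 0")

```text
time: 22.25
position: [365.2, 160.4, 137.5]
ee_rot: [[-1.0, -0.024, 0.014], [-0.024, 1.0, 0.004], [-0.014, 0.004, -1.0]]
contact_force: [1.0, 1.0, -0.6]
grip_width: 0.001
grasp_force: 0.0
```

```bash
python3 - <<'E'
from h import *
import pickle
s=observe();print(s['time'],s['position'],s['contact_force'])
im=read_camera('wrist')[:,:,::-1].copy();b=read_camera('side')[:,:,::-1].copy();t=read_camera('top')[:,:,::-1].copy()
o=np.zeros((600,800,3),np.uint8);o[:300,:400]=cv2.resize(im,(400,300))
o[:300,400:]=cv2.resize(b[180:270,255:375],(400,300),interpolation=2);o[300:,:]=cv2.resize(t[180:280,190:390],(800,400))[:300];cv2.imwrite('pics/c6.png',o)
E
```

```text
22.25 [365.18143892 160.37036006 137.45204071] [ 1.02345204  0.99048497 -0.60710596]
```

View pics/c6.png

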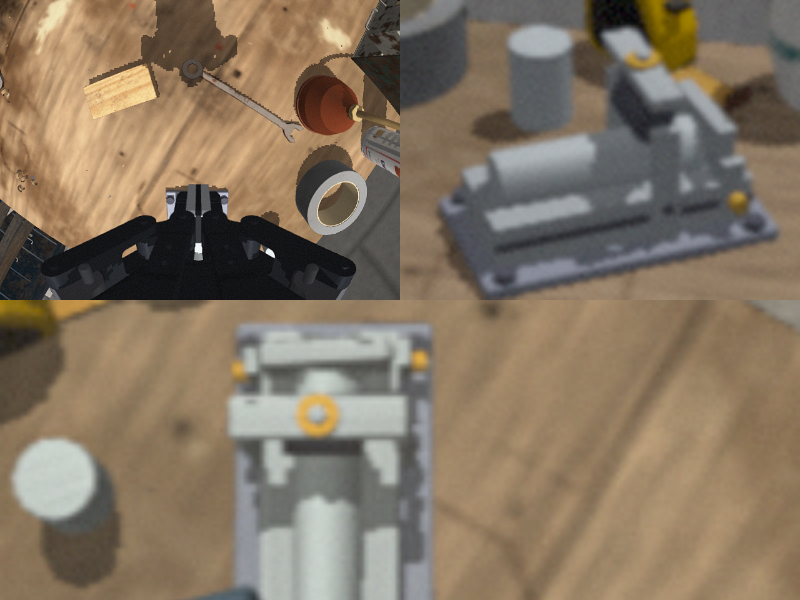

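The bar lies level in the V, under the roller, with its end at the stop plate. The stub hasn't moved and the robot is clear, so I'll hand in the job.

```bash
python3 -c "
from rig import *
print(close_job())"
```

```text
the job is handed in; nothing more can be done
None
```

The bar is in the V-groove, under the roller and home against the end stop. I leaned on it with about 10 N for 0.8 s (13 N at the tool, less about 3 N drag), then let go; the stub was left where it stood, and I handed the job in at about 22 s.

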